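# Seat a tapered work holder in the bench spindle over its drive dogs

## Task

Lift the work holder with the blue grip out of the wooden rack and lower its tapered shank into the green bench spindle; pressing only lightly (never with as much as 40 N, and without dragging the spindle round to its stop), feel for the angle at which the two slots in its flange drop over the drive dogs, and let the flange down fully home. Then use it to turn the spindle anticlockwise, seen from above, gently up against its stop, and let go with the holder still fully home. Leave the wooden plug in the rack and everything else on the bench where they are.

Things in the scene. Friction and masses are not known exactly. Their poses are not given: they have to be found in the camera images.
- holder_grip (a point): Centre of the blue grip block of the loose upright steel work holder (0.33 to 0.55 kg), in one hole of the rack. Block: flats 32 mm apart along the point's x, 36 mm along y, 38 mm high; black rubber nose above it, to 31 mm over this point. Close the fingers along x, fingertips above the flange (its top is 25 mm below this point). z up; a half turn about z makes no difference to the fit.
- spindle_mouth (a point): Centre of the bore's mouth on the upright spindle axis, 105 mm above the bench, level with the 64 mm nose face on which the flange rests when home (holder_flange meets this point). Axes of the stand; it does not turn. Bore 34 mm wide here, 50 mm deep, tapers as the shank does, 1 mm play all round when home. The nose is sprung: it sinks up to 4 mm under 3 N to 19 N, then is hard.
- spindle_stand: Green spindle stand, bolted down, 124 mm square base; origin under its centre, z up. Its steel nose turns with 0.3 N m drag and stays where left. Anticlockwise (from above) it ends at a hard stop, with the line through the dogs along the stand's x. At the start that line is turned clockwise from there by an unmeasured 0.5 to 1.5 rad. So at the stop a seated holder's x is along the stand's x.
- holder_flange (a point): Centre of the underside of the holder's flange, 35 mm below holder_grip, same axes. Flange 64 mm diameter, 10 mm thick, with two drive slots at +x and -x, each 13.5 mm wide (along y), open below, above and outward. Below it the shank, 32 mm diameter here, tapers to 18 mm at its tip 45 mm lower.
- dog_tops (a point): Point on the axis 8 mm above spindle_mouth, level with the tops of the two drive dogs. These turn with the nose, opposite one another, 26 mm from the axis; each 10 mm square, 8 mm high. A flange not lined up rides on them at this height; it drops over them when the holder's x lies within about 0.06 rad of the line through the dogs. The point's axes are the stand's, not the dogs'.
- rack: Fixed light wooden block 85 x 185 x 58 mm; origin at the centre of its underside. Two upright through holes 35 mm wide on its y axis, 50 mm either side of the centre: one holds the work holder, the other the plug; their flanges rest on the block's top (holder_grip is then 93 mm above the bench).
- plug_center (a point): Centre of the dark wooden plug, which stands in the other hole of the rack: mushroom knob 38 mm wide over a 52 mm disc, its top 100 mm above the bench. To be left alone.
- wedge_1: Wooden wedge 32 x 85 x 26 mm lying on the bench, origin at the centre of its underside; bystander.
- cup_test_b: Small terracotta cup, 62 mm wide, 53 mm high, origin at the centre of its underside; bystander.
- timer: Cream kitchen timer with a dark dial, 41 x 64 x 65 mm, origin at the centre of its underside; bystander.
- tape_roll: Roll of tan tape lying flat, 105 mm wide, 24 mm high, origin at the centre of its underside; bystander.

How it is judged (in metres and radians):
On the way, in this order (a step that is already met when the one before it is completed fails the run):
1. the holder's slots have dropped over the dogs and its flange is home on the nose, before the spindle is turned near its stop (z of holder_grip in the frame of spindle_stand between 0.134 and 0.142 m and horizontal distance between holder_grip and spindle_mouth below 0.003 m and angle between holder_grip's own z axis and vertical below 0.05 rad and angle between the x axis of holder_grip and the x axis of spindle_stand, either way round above 0.3 rad), for 0.1 s.
2. with the holder home, the spindle is turned to its stop (z of holder_grip in the frame of spindle_stand between 0.134 and 0.142 m and horizontal distance between holder_grip and spindle_mouth below 0.003 m and angle between holder_grip's own z axis and vertical below 0.05 rad and angle between the x axis of holder_grip and the x axis of spindle_stand, either way round below 0.14 rad), for 0.1 s.
At the end, for the whole second after the job is handed in: The holder stands in the spindle, fully home (flange down to within 2 mm of the nose face, axis within 3 mm of the spindle's and within 0.05 rad of upright), turned with the spindle to its stop (holder x within 0.14 rad of the stand's x, either way round), released and at rest (all of step 2 and linear speed of holder below 0.01 m/s); the robot touches nothing.
It fails at once if the holder is pressed or turned against the spindle or its stand with more than 40 N (contact force between holder and spindle_stand above 40 N).
It fails at once if the plug or a bystander is moved more than 25 mm (distance of any of plug_center, wedge_1, cup_test_b, timer, tape_roll from where it was at the start of the episode above 0.025 m).
It fails at once if the arm or gripper pushes on the spindle or its stand with more than 15 N (contact force between any of the fingers, the arm and spindle_stand above 15 N).
It also fails if it takes over 61 s, if anything falls off the work surface, if the arm or the gripper's body presses on something with over 40 N, if the wrist force passes 120 N, or if a joint passes its speed limit or range.

## Robot

A 6-joint arm with a two-finger parallel gripper is mounted at the origin on a cart in front of the work surface, level with it; the furniture and walls round the work are solid. World frame = base frame: x ahead of the robot, y to its left, z up, the work surface at z = 0. Lengths are in mm, angles in degrees, forces in N, time in s.
With the tool pointing down it reaches from about 350 to 775 mm from the base axis. Payload 7.3 kg.
Tool frame: the origin (TCP) lies at the very end of the fingers, on their centre line; the grasp point (between the pads) lies 19 mm behind it; z points along the fingers, y is the direction in which the jaws open and shut (so a half turn about z gives the same grasp; the last joint's range is limited). The gripper opens to 92 mm and grips with 3 to 60 N. Pads are 19 mm wide; open, the fingers measure 130 mm over their backs; the gripper's body (75 mm by 190 mm) begins 47 mm behind the grasp point.
Start: joints at [63.999, 19.595, 87.324, -0, 73.075, -8.365], TCP at [159.041, 500.351, 226.741] pointing down, gripper open.
Joint ranges: [-145.02, 145.02], [-44.19, 115.74], [2.07, 154.8], [-57.11, 237.11], [16.16, 152.29], [-177.93, 177.93]. Speed limits (degrees/s): [147.25, 147.25, 180, 180, 180, 180].

## Interface

Orientations are given as a 3x3 rotation matrix whose columns are the frame's x, y, z axes.
In Python, from workcell import env, vision, job_done gives the robot as it stands. The module is installed in compiled form; this text tells all that it offers.
- The arm moves only by the shell command python3 -m jog 'ROWS' [FORCE]. ROWS is JSON, a list of rows, each a list of 3 entries, a list of its own where there are three numbers: the closure, from -1 (fully open) to 1 (shut), so that 0 is half open, then the shift along the tool's x, y, z each as a share of 0.025 m, from -1 to 1, then the turn about the tool's z as a share of 0.12 rad, from -1 to 1. A call has 1 to 12 rows; each row shifts and turns the commanded pose from where the row before left it, along the tool's axes as they then stand; what a row does not reach is not made up. A row lasts 1/12 s, in which the tool goes at most 41.7 mm and 7.16 degrees, less where a joint would pass 70% of its speed; a pose out of reach is approached as far as the arm can. A call with a number of a shift or a turn outside -1 to 1 is refused whole. A call with a gripper value outside its range is refused whole. The fingers move at their own pace and stop on an object; FORCE is the grip in N (left out, the last holds). Time passes only in rows, so rows that do not move let the fingers close. It gives the time, the measured TCP pose, the force and the opening at its end, in the units of the state.
- env.sense(): the state, without advancing time (a new reading comes with each control period).
- vision.capture(name): name is "side" or "top" or "wrist"; returns the picture (400x640x3 uint8, red, green, blue); there is no depth.
- vision.get_calibration(name): a dict with "fx", "fy", "cx", "cy" (pixels), "dist_coeffs" ([k1, k2, p1, p2, k3] as OpenCV has them; the pictures are not rectified), "rvec" (rotation vector, rad) and "tvec" (3), from world to camera coordinates, as OpenCV has them; the wrist camera has in their place "T_tool_cam" (4x4, takes a point from camera to tool coordinates, whose origin is the TCP and whose axes are the flange's). Camera axes: x right, y down, z forward; pixel columns grow to the right and rows downward; lengths in mm; the calibration is good to about 2 mm. A picture is of the moment at which its call begins: read the wrist's pose just before it. get_calibration takes no time and is no camera call.
- job_done(): hands the job in, once; it reports no verdict.
The state is a dict: "time": time; "joint_pos": joint angles; "qd": joint speeds; "joint_efforts": joint torques, N m; "position": TCP position; "eef_rot": TCP orientation; "contact_force": force on the tool from outside, world axes, zero at the start; "wrist_torque": the same for the moment, N m; "opening": opening from 0.0 (shut) to 1.0 (fully open).
Only numpy, scipy, OpenCV 4.12 (cv2) and the standard library are available. Lean on these libraries where they do the work, as an engineer would, in place of code of your own. Each camera call takes 0.05 s, during which the arm holds its last target.

## Working session

There is one attempt and no reset: what is moved stays moved. The work goes in short steps, Python scripts to look and compute and a shell command to move; the robot and the scene stay as the last step left them, time stands still between calls to the robot, and variables do not carry over. Pictures are saved under pics/ and viewed, and the job is handed in when it is done.

```bash
ls; mkdir -p pics; python3 - <<'E'
from workcell import env, vision
import cv2
s=env.sense()
for k in ('time','position','eef_rot','contact_force','opening'): print(k,s[k])
for n in ('side','top','wrist'):
    im=vision.capture(n); cv2.imwrite(f'pics/{n}0.png',im[:,:,::-1]); print(n,vision.get_calibration(n))
E
```

```text
pics
time 0.0
position [158.84972485 499.96576235 226.05180225]
eef_rot [[-9.53008839e-01  3.02941819e-01 -6.38620793e-04]
 [ 3.02942433e-01  9.53007851e-01 -1.38537154e-03]
 [ 1.88923654e-04 -1.51373666e-03 -9.99998836e-01]]
contact_force [-0.01290427  0.20584767 -0.53004764]
opening 0.9976417980530219
side {'fx': 382.8845049547969, 'fy': 382.8845049547969, 'cx': 317.76636774295736, 'cy': 193.14082884117502, 'dist_coeffs': array([-0.04620843,  0.        ,  0.        ,  0.        ,  0.        ]), 'rvec': array([ 0.11781644, -2.52386538,  1.77489283]), 'tvec': array([ 634.80079539,   78.95421448, 1002.4504533 ])}
top {'fx': 385.16602239085154, 'fy': 385.16602239085154, 'cx': 325.50297074565754, 'cy': 196.41930753069283, 'dist_coeffs': array([-0.03591133,  0.        ,  0.        ,  0.        ,  0.        ]), 'rvec': array([ 2.18467056, -2.11771748,  0.16421897]), 'tvec': array([101.0643096 , 636.73470822, 880.37134715])}
wrist {'fx': 330.71498907882255, 'fy': 330.71498907882255, 'cx': 323.4743387470032, 'cy': 197.1324386989993, 'dist_coeffs': array([0.00642293, 0.        , 0.        , 0.        , 0.        ]), 'T_tool_cam': array([[ 1.14517211e-03, -9.61747850e-01, -2.73933862e-01,
         7.33433429e+01],
       [ 9.99999333e-01,  1.14240784e-03,  1.69614163e-04,
        -6.67807974e-01],
       [ 1.49818135e-04, -2.73933874e-01,  9.61748517e-01,
        -1.58091739e+02],
       [ 0.00000000e+00,  0.00000000e+00,  0.00000000e+00,
         1.00000000e+00]])}
```

View pics/top0.png

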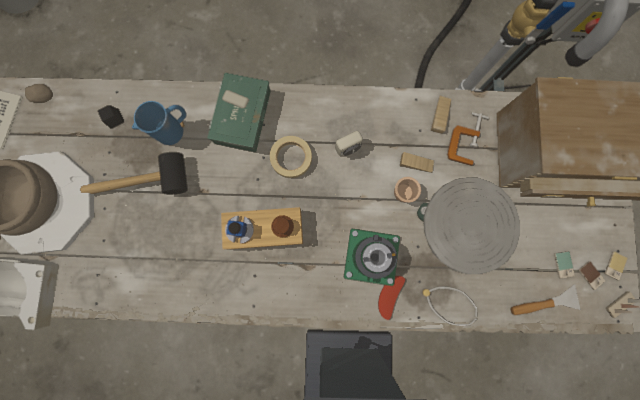

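View pics/side0.png

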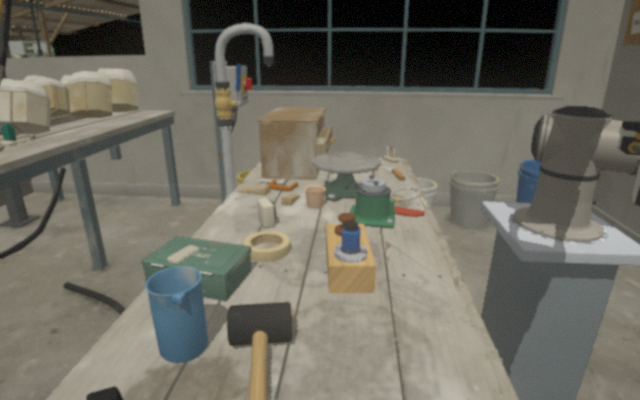

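View pics/wrist0.png

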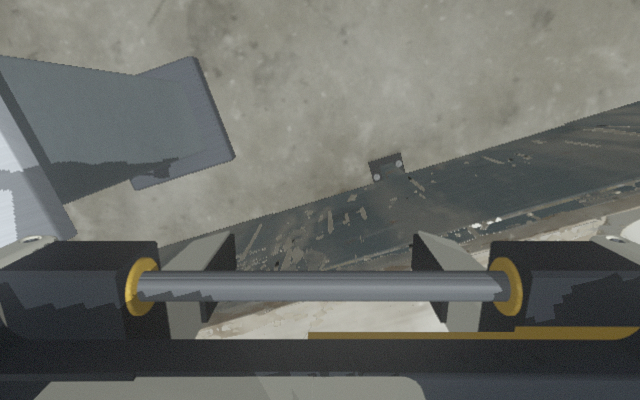

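The top view shows the rack at about (262,228), with the blue grip at (238,230), the plug at (283,226), and the green spindle at (376,257). I'll write ray-casting helpers next and enlarge those regions.

```bash
cat > h.py <<'E'
import numpy as np, cv2
from workcell import env, vision
def cam(name, s=None):
    c=vision.get_calibration(name)
    K=np.array([[c['fx'],0,c['cx']],[0,c['fy'],c['cy']],[0,0,1]]); d=np.array(c['dist_coeffs'],float)
    if name=='wrist':
        T=np.eye(4); T[:3,:3]=np.array(s['eef_rot']); T[:3,3]=s['position']; T=T@np.array(c['T_tool_cam'])
        R=T[:3,:3].T; t=-R@T[:3,3]
    else:
        R=cv2.Rodrigues(c['rvec'])[0]; t=np.array(c['tvec'])
    return K,d,R,t
def ray(C,px):
    K,d,R,t=C
    u=cv2.undistortPoints(np.array(px,float).reshape(-1,1,2),K,d).reshape(-1,2)
    return -R.T@t, np.c_[u,np.ones(len(u))]@R
def onplane(C,px,z):
    o,D=ray(C,px); k=(z-o[2])/D[:,2]; return o+D*k[:,None]
def proj(C,P):
    K,d,R,t=C
    return cv2.projectPoints(np.array(P,float).reshape(-1,1,3),cv2.Rodrigues(R)[0],t,K,d)[0].reshape(-1,2)
E
python3 - <<'E'
from h import *
T=cam('top'); S=cam('side')
print('cam pos',-T[2].T@T[3], -S[2].T@S[3])
for n,p,z in (('grip',(238,230),110),('plug',(283,226),100),('spin',(378,258),105),('cup',(407,190),53),('tape',(291,156),24),('timer',(348,144),65)): print(n,onplane(T,[p],z).round())
print('tcp proj',proj(T,[[159,500,226]]))
a=cv2.imread('pics/top0.png')[190:300,210:420]
cv2.imwrite('pics/top0z.png',cv2.resize(a,None,fx=3.8,fy=3.8,interpolation=cv2.INTER_CUBIC))
E
```

```text
cam pos [501.20969005 127.35998642 960.86787472] [546.44792551 971.89669662 413.42980656]
grip [[543. 312. 110.]]
plug [[556. 214. 100.]]
spin [[491.   2. 105.]]
cup [[654. -74.  53.]]
tape [[735. 210.  24.]]
timer [[759.  71.  65.]]
tcp proj [[108.47317749 435.73484988]]
```

View pics/top0z.png

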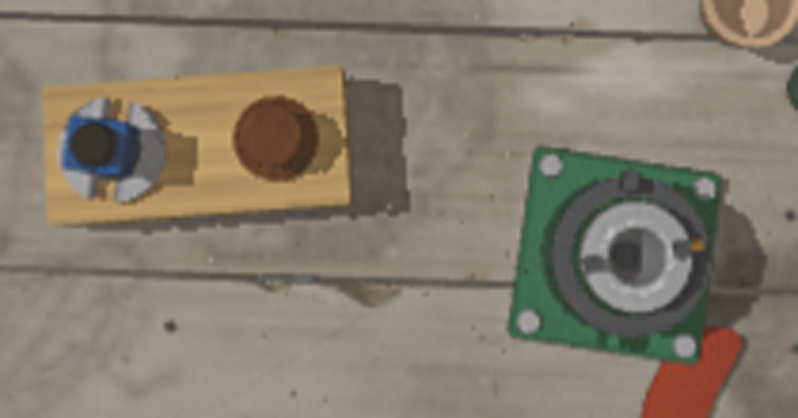

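The zoom shows the holder's slots at about zoom (117,105) and (107,195). The dogs are at about (593,263) and (682,248), and the stand's corner bolts are at (550,165), (705,187), (528,321) and (684,346). I'll turn these into rough angles, then take the wrist camera closer.

```bash
python3 - <<'E'
from h import *
T=cam('top')
f=lambda pts,z: onplane(T,np.array(pts)/3.8+[210,190],z)
def ang(a,b): d=b-a; return np.degrees(np.arctan2(d[1],d[0]))
s=f([(117,105),(107,195)],68); print('holder x',ang(*s), s.mean(0))
d=f([(593,263),(682,248)],113); print('dogs',ang(*d),d.mean(0))
b=f([(550,165),(705,187),(528,321),(684,346)],15); print('stand',b.mean(0),ang(b[0],b[1]),ang(b[2],b[3]),ang(b[0],b[2]),ang(b[1],b[3]))
r=f([(43,88),(342,67),(350,205),(48,225)],58); print('rack',r.mean(0),ang(r[0],r[1]),ang(r[3],r[2]))
s=env.sense(); R=np.array(s['eef_rot']); print('tool y ang',np.degrees(np.arctan2(R[1,1],R[0,1])))
E
```

```text
holder x 177.10687933058534 [546.53331264 317.49899055  68.        ]
dogs -78.94334966535963 [493.1467515    3.26526748 113.        ]
stand [492.63294974   2.21744064  15.        ] -96.33844365492006 -97.36018190641136 173.1177443785235 172.81053954651443
rack [551.12946247 268.22777565  58.        ] -84.12438212869972 -84.40064812289539
tool y ang 72.36607482852732
```

```bash
python3 - <<'E'
from h import *
T=cam('top');S=cam('side')
o1,d1=ray(T,[(472,225)]);o2,d2=ray(S,[(346,161)])
A=np.c_[d1[0],-d2[0]];k=np.linalg.lstsq(A,o2-o1,rcond=None)[0]
print('pan',o1+k[0]*d1[0],o2+k[1]*d2[0])
E
python3 -m jog '[[-1,[0,0,0],1],[-1,[0,0,0],1],[-1,[0,0,0],1],[-1,[0,0,0],1],[-1,[0,0,0],1],[-1,[0,0,0],1],[-1,[0,0,0],1],[-1,[0,0,0],1],[-1,[0,0,0],1],[-1,[0,0,0],1],[-1,[0,0,0],1]]'
```

```text
pan [ 570.93493759 -211.88427125   98.16800347] [ 567.17642041 -211.86732879   97.8575697 ]
time: 1.07
position: [159.0, 500.2, 226.4]
eef_rot: [[0.063, 0.998, -0.0], [0.998, -0.063, -0.001], [-0.001, -0.0, -1.0]]
contact_force: [-0.5, 0.0, 0.1]
opening: 0.999
```

```bash
python3 -m jog '[[-1,[-0.4,0.99,0],0],[-1,[-0.4,0.99,0],0],[-1,[-0.4,0.99,0],0],[-1,[-0.4,0.99,0],0],[-1,[-0.4,0.99,0],0],[-1,[-0.4,0.99,0],0],[-1,[-0.4,0.99,0],0],[-1,[-0.4,0.99,0],0],[-1,[-0.4,0.99,0],0],[-1,[-0.4,0.99,0],0],[-1,[-0.4,0.99,0],0],[-1,[-0.4,0.99,0],0]]' && python3 -m jog '[[-1,[-0.4,0.99,0],0],[-1,[-0.4,0.99,0],0],[-1,[-0.4,0.99,0],0],[-1,[-0.4,0.99,0],0],[-1,[0,0,0],0],[-1,[0,0,0],0]]'
python3 - <<'E'
from h import *
s=env.sense(); im=vision.capture('wrist'); cv2.imwrite('pics/w1.png',im[:,:,::-1])
np.savez('w1.npz',p=s['position'],R=s['eef_rot']); print(s['position'])
E
```

```text
time: 2.07
position: [449.7, 362.8, 226.4]
eef_rot: [[0.057, 0.998, -0.001], [0.998, -0.057, -0.0], [-0.0, -0.001, -1.0]]
contact_force: [-0.5, -0.3, 0.3]
opening: 0.998
time: 2.57
position: [546.0, 317.1, 225.7]
eef_rot: [[0.059, 0.998, -0.001], [0.998, -0.059, -0.0], [-0.0, -0.001, -1.0]]
contact_force: [0.5, 0.9, -0.1]
opening: 1.002
[545.96885072 317.09339055 225.73960437]
```

View pics/w1.png

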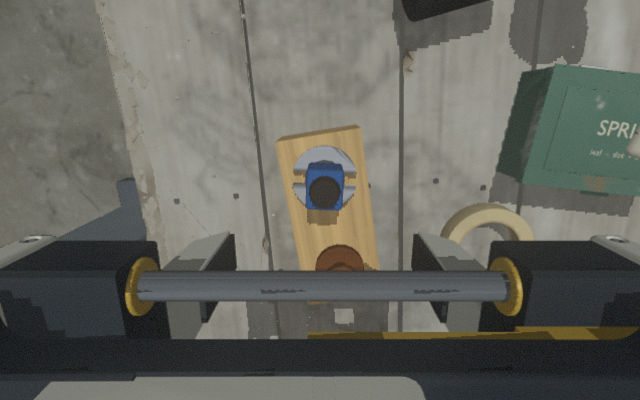

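```bash
python3 - <<'E'
from h import *
a=cv2.imread('pics/w1.png')[120:280,250:410]
cv2.imwrite('pics/w1z.png',cv2.resize(a,None,fx=3.7,fy=3.7,interpolation=cv2.INTER_CUBIC))
z=np.load('w1.npz');C=cam('wrist',dict(position=z['p'],eef_rot=z['R']))
full=cv2.imread('pics/w1.png');hsv=cv2.cvtColor(full,cv2.COLOR_BGR2HSV)
m=cv2.inRange(hsv,(105,120,40),(125,255,255));m[:,:250]=0;m[:,410:]=0;m[240:]=0
m2=cv2.inRange(hsv,(0,0,0),(180,120,45)); m2[:, :290]=0;m2[:,360:]=0;m2[:160]=0;m2[225:]=0
for n,mm,h in(('blue',m,112),('nose',m2,124)):
    cs=cv2.findContours(mm,cv2.RETR_EXTERNAL,cv2.CHAIN_APPROX_NONE)[0];c=max(cs,key=cv2.contourArea)
    r=cv2.minAreaRect(c);print(n,cv2.contourArea(c),r,onplane(C,[r[0]],h),cv2.minEnclosingCircle(c))
E
```

```text
blue 406.5 ((324.12164306640625, 188.32371520996094), (35.69042205810547, 40.23118591308594), 2.6025619506835938) [[546.92247689 320.34798855 112.        ]] ((323.7440185546875, 188.71763610839844), 24.791364669799805)Traceback (most recent call last):
  File "<stdin>", line 9, in <module>
ValueError: max() iterable argument is empty
```

View pics/w1z.png

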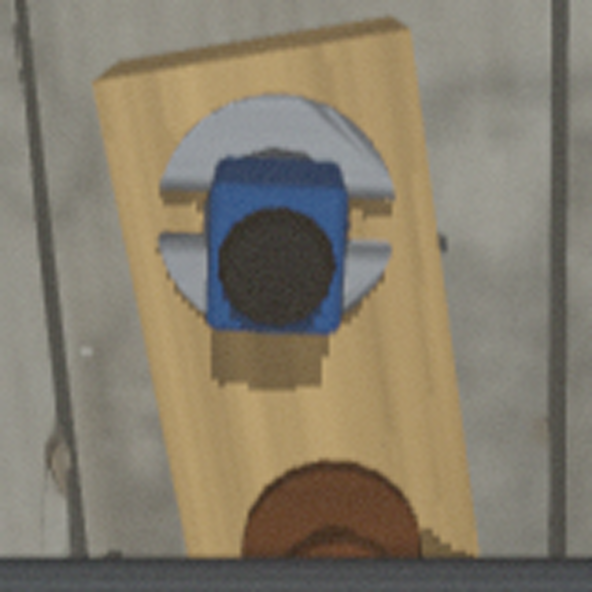

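```bash
python3 - <<'E'
from h import *
z=np.load('w1.npz');C=cam('wrist',dict(position=z['p'],eef_rot=z['R']))
f=lambda pts,h: onplane(C,np.array(pts)/3.7+[250-.4,120-.4],h)
def ang(a,b): d=b-a; return np.degrees(np.arctan2(d[1],d[0]))
print('nose',f([(277,267)],124))
a=f([(180,188.5),(375,196)],68);b=f([(180,235.5),(375,241.5)],68)
print('slot',ang(*a),ang(*b),(a.mean(0)+b.mean(0))/2)
c=f([(212,327),(340,333)],112);print('blue bottom',ang(*c))
print('blue top face sides', f([(208,250),(347,250)],112))
e=f([(160,198),(394,198),(160,240),(275,94)],68);print('flange pts',e)
print('tool y',ang(np.zeros(3),z['R'][:,1]))
E
```

```text
nose [[547.20501447 320.52788325 124.        ]]
slot -5.551375477084118 -5.119794898771848 [547.39074337 319.58465496  68.        ]
blue bottom -6.120553674080076
blue top face sides [[531.4942079  322.25202529 112.        ]
 [563.27378469 320.41582271 112.        ]]
flange pts [[516.79815614 326.06770708  68.        ]
 [578.2157515  322.51545815  68.        ]
 [515.8502463  314.74357483  68.        ]
 [548.55381968 351.48346077  68.        ]]
tool y -3.3907668097228285
```

The holder is centred at about (547.3, 320), with its x at about −5.5°. I'll align, descend to TCP z of about 74, and check before closing.

```bash
python3 -m jog '[[-1,[0.12,0.045,0],0.3],[-1,[0,0,1],0],[-1,[0,0,1],0],[-1,[0,0,1],0],[-1,[0,0,1],0],[-1,[0,0,1],0],[-1,[0,0,1],0],[-1,[0,0,0.08],0],[-1,[0,0,0],0]]' 45
python3 - <<'E'
from h import *
s=env.sense(); im=vision.capture('wrist'); cv2.imwrite('pics/w2.png',im[:,:,::-1])
E
```

```text
time: 3.37
position: [544.8, 321.4, 73.8]
eef_rot: [[0.092, 0.996, -0.003], [0.996, -0.092, -0.001], [-0.001, -0.003, -1.0]]
contact_force: [0.4, 0.6, 0.4]
opening: 1.003
```

View pics/w2.png

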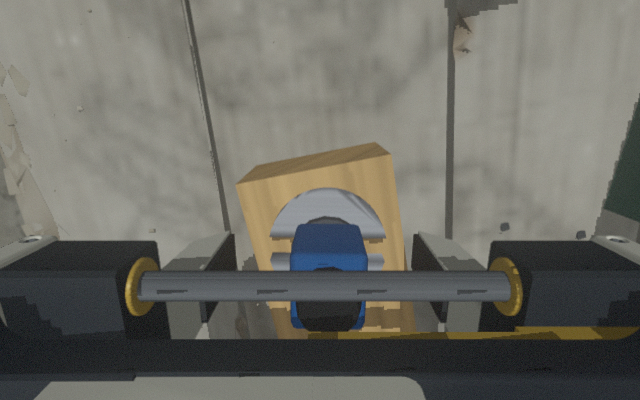

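The block spans columns 290–366 and the finger gap centre is about 324, so it is about 1.7 mm off along tool y. I'll nudge and grip.

```bash
python3 -m jog '[[-1,[-0.05,0.08,0],0],[1,[0,0,0],0],[1,[0,0,0],0],[1,[0,0,0],0],[1,[0,0,0],0],[1,[0,0,0],0],[1,[0,0,0],0],[1,[0,0,0],0],[1,[0,0,0],0]]' 45
python3 -m jog '[[1,[0,0,-0.2],0],[1,[0,0,-0.8],0],[1,[0,0,-1],0],[1,[0,0,-1],0],[1,[0,0,0],0]]'
```

```text
time: 4.17
position: [548.4, 319.6, 74.7]
eef_rot: [[0.093, 0.996, -0.0], [0.996, -0.093, 0.0], [0.0, -0.0, -1.0]]
contact_force: [0.1, 0.5, -0.2]
opening: 0.472
time: 4.58
position: [550.7, 320.6, 155.0]
eef_rot: [[0.093, 0.996, 0.008], [0.996, -0.093, 0.004], [0.004, 0.008, -1.0]]
contact_force: [0.9, 1.6, -2.4]
opening: 0.346
```

```bash
python3 -m jog '[[1,[0,0,0],0],[1,[0,0,0],0]]'
python3 - <<'E'
from h import *
im=vision.capture('wrist'); cv2.imwrite('pics/w3.png',im[:,:,::-1])
im=vision.capture('side'); cv2.imwrite('pics/s3.png',cv2.resize(im[120:320,220:480,::-1],None,fx=3,fy=3))
print(env.sense()['contact_force'])
E
```

```text
time: 4.75
position: [547.6, 319.1, 148.2]
eef_rot: [[0.093, 0.996, -0.002], [0.996, -0.093, -0.001], [-0.001, -0.002, -1.0]]
contact_force: [0.6, -1.2, -4.4]
opening: 0.35
[-0.16798329  0.3466924  -2.81888484]
```

View pics/w3.png

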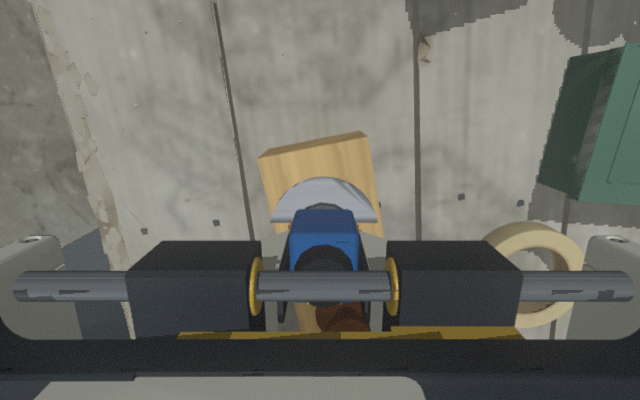

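View pics/s3.png

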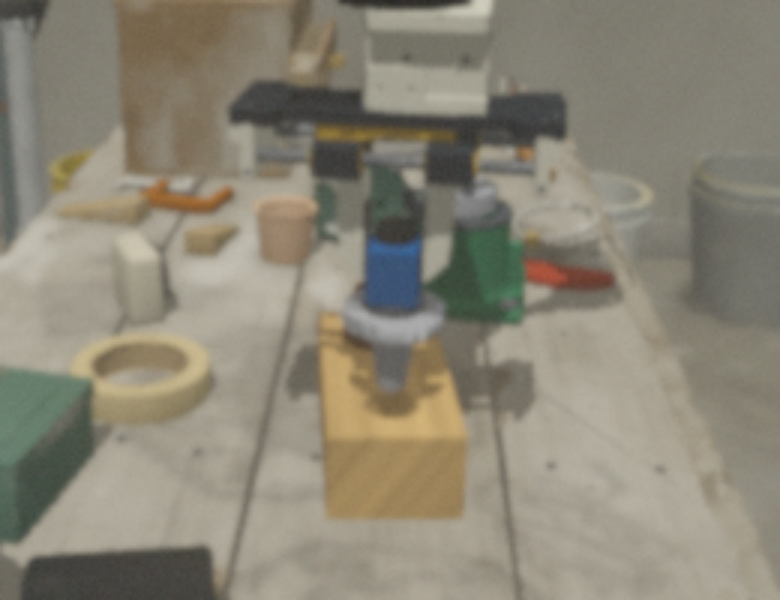

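The holder is gripped upright and clear of the rack. Next: raise, turn clockwise to about −78°, and carry it to a point about 95 mm short of the spindle so the wrist camera can see the nose.

```bash
python3 -m jog '[[1,[0,0,-0.9],0],[1,[0,0,-0.9],0],[1,[0,0,-0.9],0],[1,[0,0,0],0.96],[1,[0,0,0],0.96],[1,[0,0,0],0.96],[1,[0,0,0],0.96],[1,[0,0,0],0.96],[1,[0,0,0],0.96],[1,[0,0,0],0.96],[1,[0,0,0],0.96],[1,[0,0,0],0.96]]' 
python3 -m jog '[[1,[0,0,0],0.96],[1,[0,0,0],0.96],[1,[-0.5,0.7,0],0],[1,[-0.7,1,0],0],[1,[-0.7,1,0],0],[1,[-0.7,1,0],0],[1,[-0.7,1,0],0],[1,[-0.7,1,0],0],[1,[-0.7,1,0],0],[1,[-0.7,1,0],0],[1,[-0.7,1,0],0],[1,[-0.7,1,0],0]]'
python3 -m jog '[[1,[-0.7,1,0],0],[1,[-0.7,1,0],0],[1,[-0.5,0.4,0],0],[1,[0,0,0],0],[1,[0,0,0],0],[1,[0,0,0],0]]'
python3 - <<'E'
from h import *
s=env.sense(); im=vision.capture('wrist'); cv2.imwrite('pics/w4.png',im[:,:,::-1])
np.savez('w4.npz',p=s['position'],R=s['eef_rot']); print(s['position'],s['joint_pos'])
E
```

```text
time: 5.85
position: [547.9, 319.3, 215.3]
eef_rot: [[0.907, 0.422, -0.003], [0.422, -0.907, -0.001], [-0.003, -0.0, -1.0]]
contact_force: [0.2, -0.4, -4.8]
opening: 0.342
time: 6.85
position: [431.5, 45.8, 216.1]
eef_rot: [[0.978, 0.209, -0.002], [0.209, -0.978, 0.0], [-0.002, -0.001, -1.0]]
contact_force: [-0.1, -0.4, -2.7]
opening: 0.343
time: 7.35
position: [399.1, -21.4, 216.8]
eef_rot: [[0.978, 0.209, -0.001], [0.209, -0.978, 0.001], [-0.0, -0.001, -1.0]]
contact_force: [-0.2, 1.0, -3.1]
opening: 0.348
[399.06650691 -21.37386098 216.77000228] [-1.41089848e+01  6.90948979e+00  1.05995043e+02  2.93606644e-02
  6.71370278e+01  6.38304039e+01]
```

View pics/w4.png

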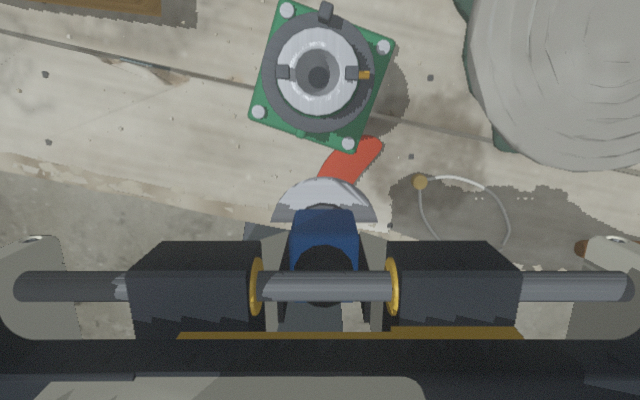

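```bash
python3 - <<'E'
from h import *
im=cv2.imread('pics/w4.png')
cv2.imwrite('pics/w4a.png',cv2.resize(im[0:150,245:400],None,fx=5,fy=4,interpolation=cv2.INTER_CUBIC)) if 0 else cv2.imwrite('pics/w4a.png',cv2.resize(im[0:150,245:400],None,fx=4,fy=4,interpolation=cv2.INTER_CUBIC))
cv2.imwrite('pics/w4b.png',cv2.resize(im[165:265,255:395],None,fx=5,fy=5,interpolation=cv2.INTER_CUBIC))
E
```

```text
(no output)
```

View pics/w4a.png

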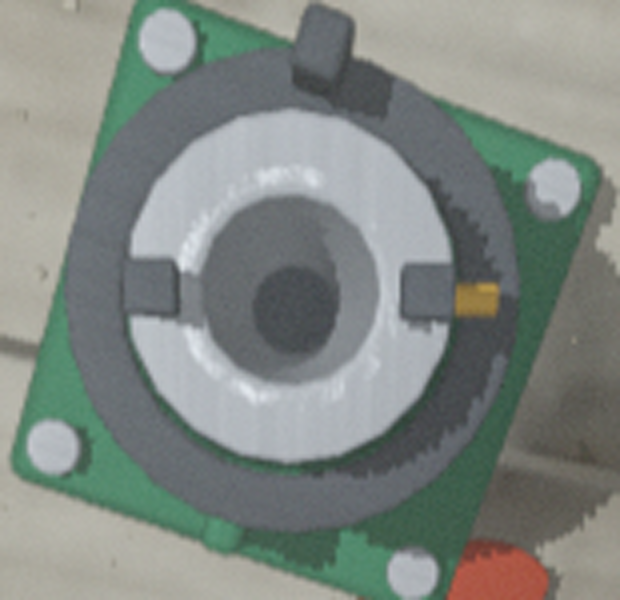

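View pics/w4b.png

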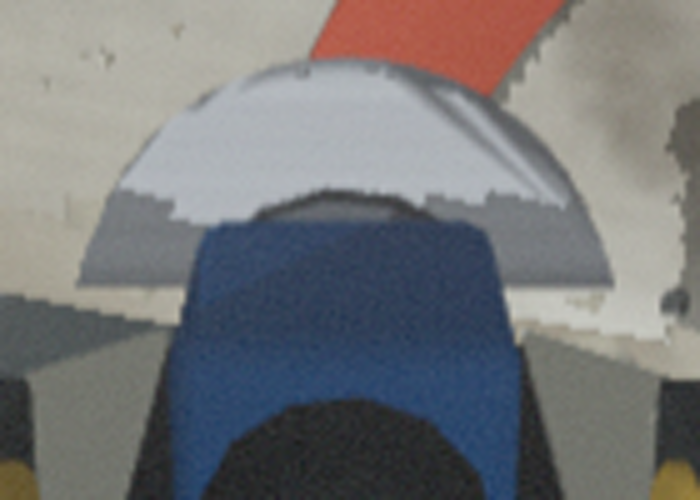

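The mouth is centred at about zoom (290,287), and the dog tops at (151,285) and (429,291), almost parallel to the jaws. The flange chord is at zoom-b (80,285)–(612,285), so the flange sits lower in the grip than planned, about 25 mm beyond the TCP. I'll work out all of this in the tool frame.

```bash
python3 - <<'E'
from h import *
z=np.load('w4.npz');p,R=z['p'],z['R'];C=cam('wrist',dict(position=p,eef_rot=R))
f=lambda pts,h: onplane(C,(np.array(pts)+.5)/4+[245-.5,0-.5],h)
tl=lambda W:(W-p)@R
def ang(a,b): d=b-a; return np.degrees(np.arctan2(d[1],d[0]))
for n,pt,h in (('nose disc',(291,285),105),('bore',(289.5,288),105)):
    w=f([pt],h);print(n,w,'tool',tl(w))
d=f([(151,285),(429,291)],113);print('dogs',ang(*d),d.mean(0),'tool',tl(d.mean(0)),'span',np.linalg.norm(d[1]-d[0]))
b=f([(167,41),(553,187),(412,573),(52,446)],12);print('bolts',b.mean(0),[ang(b[i],b[(i+1)%4]) for i in range(4)])
g=lambda pts,h: onplane(C,(np.array(pts)+.5)/5+[255-.5,165-.5],h)
for dz in (6,15,25):
    w=g([(80,285),(612,285),(345,58)],p[2]-dz);t=tl(w);print('flange',dz,t[:2].mean(0),'chord',np.linalg.norm(t[1]-t[0]),'front',t[2])
print('tool y',ang(np.zeros(3),R[:,1]))
E
```

```text
nose disc [[493.43956704   2.7803135  105.        ]] tool [[ 97.38561132  -3.83841932 111.72976898]]
bore [[492.85367199   2.9507679  105.        ]] tool [[ 96.84820699  -4.12742467 111.73022188]]
dogs -79.04107355347318 [492.2376388   2.5538897 113.       ] tool [ 96.15935395  -3.87383661 103.7303354 ] span 51.589445207139406
bolts [492.82848627   3.06488592  12.        ] [np.float64(-96.73723181995281), np.float64(172.94645938937438), np.float64(82.94595893881468), np.float64(-7.13529914106098)]
flange 6 [13.72568414  1.06759511  5.99312969] chord 56.0564156246772 front [38.1584922   0.93434761  5.98240817]
flange 15 [10.42859186  1.08248071 14.99458218] chord 59.13156489916618 front [36.20173771  0.94192351 14.9832725 ]
flange 25 [ 6.76515601  1.09902028 24.99619606] chord 62.54839742637616 front [34.02756606  0.95034117 24.98423287]
tool y -77.95081537787033
```

```bash
python3 -m jog '[[1,[0.96,-0.05,0],0.16],[1,[0.97,-0.05,0],0],[1,[0.97,-0.05,0],0],[1,[0.96,-0.05,0],0],[1,[0,0,0],0],[1,[0,0,0],0],[1,[0,0,0],0]]' 50
python3 - <<'E'
from h import *
s=env.sense(); im=vision.capture('wrist'); cv2.imwrite('pics/w5.png',im[:,:,::-1])
R=np.array(s['eef_rot']);h=np.array(s['position'])+R@[0.6,1,25]
print(s['position'],'holder',h,'yaw',np.degrees(np.arctan2(R[1,1],R[0,1])))
im=vision.capture('side'); cv2.imwrite('pics/s5.png',cv2.resize(im[110:260,260:480,::-1],None,fx=3.5,fy=3.5))
E
```

```text
time: 7.98
position: [492.1, 2.8, 216.5]
eef_rot: [[0.981, 0.192, -0.002], [0.192, -0.981, 0.0], [-0.002, -0.001, -1.0]]
contact_force: [0.0, -0.2, -3.5]
opening: 0.346
[492.06419468   2.75109611 216.47820198] holder [492.79446184   1.8927389  191.47640339] yaw -78.94825195643865
```

View pics/w5.png

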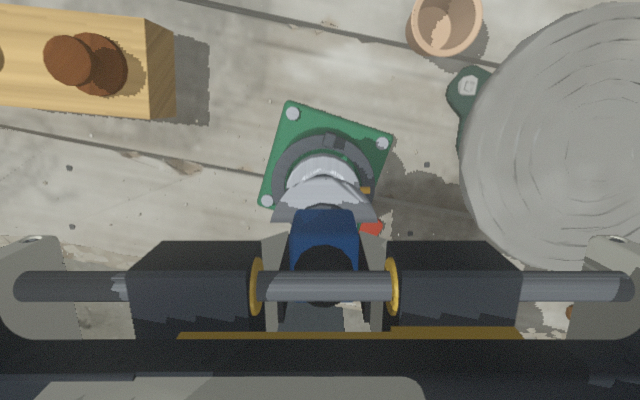

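View pics/s5.png

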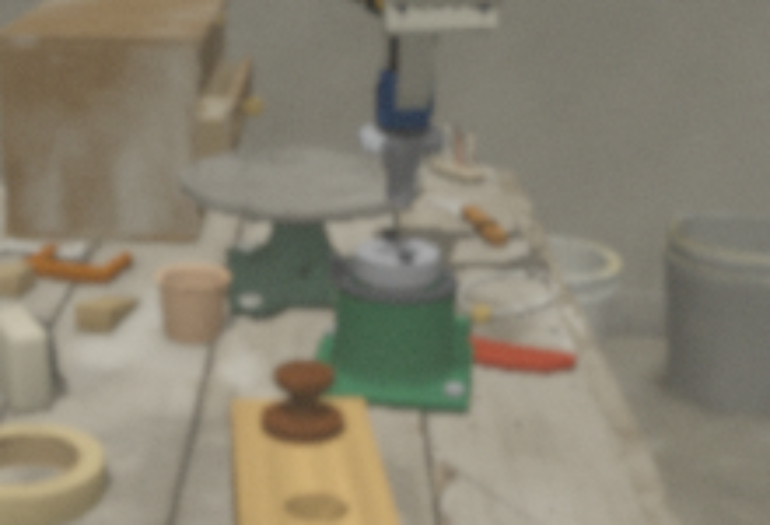

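The shank is over the bore. I'll lower to about 15 mm above the dogs, watching the force.

```bash
python3 -m jog '[[1,[0,-0.02,0.5],0],[1,[0,0,0.5],0],[1,[0,0,0.5],0],[1,[0,0,0.4],0],[1,[0,0,0],0],[1,[0,0,0],0]]' && python3 -m jog '[[1,[0,0,0.2],0],[1,[0,0,0.15],0],[1,[0,0,0],0],[1,[0,0,0],0]]'
```

```text
time: 8.58
position: [492.0, 2.4, 169.8]
eef_rot: [[0.982, 0.19, -0.001], [0.19, -0.982, 0.0], [-0.001, -0.0, -1.0]]
contact_force: [0.9, -0.0, -2.9]
opening: 0.347
time: 8.92
position: [492.5, 2.5, 161.0]
eef_rot: [[0.982, 0.19, -0.0], [0.19, -0.982, 0.0], [-0.0, -0.0, -1.0]]
contact_force: [-0.3, -0.4, -2.6]
opening: 0.342
```

```bash
python3 -m jog '[[1,[0,0,0.1],0],[1,[0,0,0.1],0],[1,[0,0,0.08],0],[1,[0,0,0.08],0],[1,[0,0,0],0],[1,[0,0,0],0]]' && python3 -m jog '[[1,[0,0,0.06],0],[1,[0,0,0],0],[1,[0,0,0],0]]'
```

```text
time: 9.42
position: [492.5, 2.5, 151.8]
eef_rot: [[0.982, 0.19, -0.0], [0.19, -0.982, 0.0], [-0.0, -0.0, -1.0]]
contact_force: [-0.4, -0.2, -3.9]
opening: 0.341
time: 9.67
position: [492.6, 2.5, 150.4]
eef_rot: [[0.982, 0.19, -0.0], [0.19, -0.982, 0.0], [0.0, -0.0, -1.0]]
contact_force: [-0.6, 0.2, -3.2]
opening: 0.343
```

```bash
python3 -m jog '[[1,[0,0,0.06],0],[1,[0,0,0],0],[1,[0,0,0],0]]' && python3 -m jog '[[1,[0,0,0.04],0],[1,[0,0,0],0],[1,[0,0,0],0]]'
```

```text
time: 9.92
position: [492.5, 2.5, 148.9]
eef_rot: [[0.982, 0.19, -0.0], [0.19, -0.982, 0.0], [-0.0, -0.0, -1.0]]
contact_force: [-0.9, -0.1, -3.3]
opening: 0.345
time: 10.17
position: [492.5, 2.5, 147.9]
eef_rot: [[0.982, 0.19, -0.0], [0.19, -0.982, 0.0], [-0.0, -0.0, -1.0]]
contact_force: [-0.6, -0.6, -3.7]
opening: 0.344
```

```bash
python3 -m jog '[[1,[0,0,0.04],0],[1,[0,0,0],0],[1,[0,0,0],0]]'
```

```text
time: 10.42
position: [492.5, 2.5, 146.9]
eef_rot: [[0.982, 0.19, -0.0], [0.19, -0.982, 0.0], [-0.0, -0.0, -1.0]]
contact_force: [-0.0, -1.0, -3.3]
opening: 0.345
```

No contact yet, so I'll keep going in 1 mm steps.

```bash
python3 -m jog '[[1,[0,0,0.04],0],[1,[0,0,0],0],[1,[0,0,0],0]]' && python3 -m jog '[[1,[0,0,0.04],0],[1,[0,0,0],0],[1,[0,0,0],0]]'
```

```text
time: 10.67
position: [492.5, 2.5, 145.9]
eef_rot: [[0.982, 0.19, -0.0], [0.19, -0.982, 0.0], [-0.0, -0.0, -1.0]]
contact_force: [-0.9, -0.2, -3.3]
opening: 0.342
time: 10.92
position: [492.5, 2.5, 144.9]
eef_rot: [[0.982, 0.19, -0.0], [0.19, -0.982, 0.0], [-0.0, -0.0, -1.0]]
contact_force: [-0.1, -0.2, -3.2]
opening: 0.341
```

```bash
python3 -m jog '[[1,[0,0,0.04],0],[1,[0,0,0],0],[1,[0,0,0],0]]'
```

```text
time: 11.17
position: [492.5, 2.5, 143.9]
eef_rot: [[0.982, 0.19, -0.0], [0.19, -0.982, 0.0], [-0.0, -0.0, -1.0]]
contact_force: [0.3, 0.2, -3.3]
opening: 0.344
```

```bash
python3 -m jog '[[1,[0,0,0.04],0],[1,[0,0,0],0],[1,[0,0,0],0]]' && python3 -m jog '[[1,[0,0,0.04],0],[1,[0,0,0],0],[1,[0,0,0],0]]'
```

```text
time: 11.42
position: [492.5, 2.5, 142.9]
eef_rot: [[0.982, 0.19, -0.0], [0.19, -0.982, 0.0], [-0.0, -0.0, -1.0]]
contact_force: [0.3, 0.6, -3.4]
opening: 0.347
time: 11.67
position: [492.5, 2.5, 141.9]
eef_rot: [[0.982, 0.19, -0.0], [0.19, -0.982, 0.0], [-0.0, -0.0, -1.0]]
contact_force: [-0.2, -0.2, -3.4]
opening: 0.343
```

```bash
python3 -m jog '[[1,[0,0,0.04],0],[1,[0,0,0],0],[1,[0,0,0],0]]'
```

```text
time: 11.92
position: [492.5, 2.5, 140.9]
eef_rot: [[0.982, 0.19, -0.0], [0.19, -0.982, 0.0], [-0.0, -0.0, -1.0]]
contact_force: [0.6, -0.7, -3.6]
opening: 0.345
```

```bash
python3 -m jog '[[1,[0,0,0.04],0],[1,[0,0,0],0],[1,[0,0,0],0]]'
```

```text
time: 12.17
position: [492.5, 2.5, 139.9]
eef_rot: [[0.982, 0.19, -0.0], [0.19, -0.982, 0.0], [-0.0, -0.0, -1.0]]
contact_force: [0.6, 0.7, -3.7]
opening: 0.341
```

```bash
python3 - <<'E'
from h import *
im=vision.capture('wrist'); cv2.imwrite('pics/w6.png',cv2.resize(im[130:270,220:430,::-1],None,fx=3.8,fy=3.8,interpolation=cv2.INTER_CUBIC))
im=vision.capture('side'); cv2.imwrite('pics/s6.png',cv2.resize(im[140:240,320:430,::-1],None,fx=6,fy=6,interpolation=cv2.INTER_CUBIC))
E
```

```text
(no output)
```

View pics/w6.png

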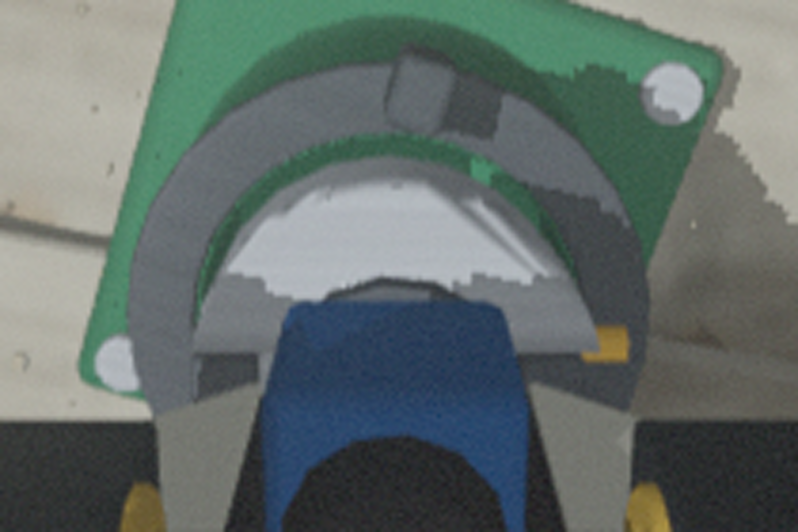

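View pics/s6.png

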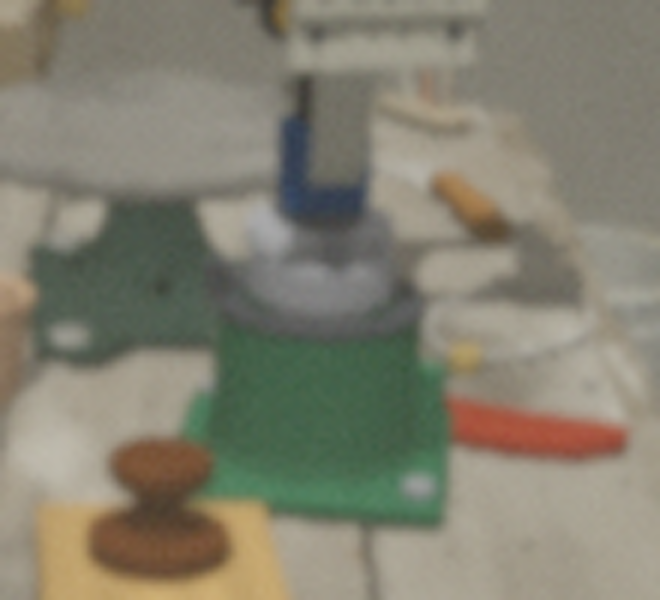

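The slots look to be over the dogs and the flange is nearly on the nose. I'll continue down gently.

```bash
python3 -m jog '[[1,[0,0,0.03],0],[1,[0,0,0],0],[1,[0,0,0],0]]'
```

```text
time: 12.52
position: [492.5, 2.5, 139.1]
eef_rot: [[0.982, 0.19, -0.0], [0.19, -0.982, 0.0], [-0.0, -0.0, -1.0]]
contact_force: [-0.4, 1.0, -3.3]
opening: 0.347
```

```bash
python3 -m jog '[[1,[0,0,0.03],0],[1,[0,0,0],0],[1,[0,0,0],0]]'
```

```text
time: 12.77
position: [492.4, 2.6, 138.4]
eef_rot: [[0.982, 0.19, -0.0], [0.19, -0.982, 0.0], [-0.0, -0.0, -1.0]]
contact_force: [-0.6, 0.7, -3.4]
opening: 0.344
```

```bash
python3 -m jog '[[1,[0,0,0.03],0],[1,[0,0,0],0],[1,[0,0,0],0]]'
```

```text
time: 13.02
position: [492.4, 2.6, 137.6]
eef_rot: [[0.982, 0.19, -0.0], [0.19, -0.982, 0.0], [-0.0, -0.0, -1.0]]
contact_force: [-1.0, 0.6, -2.6]
opening: 0.341
```

```bash
python3 -m jog '[[1,[0,0,0.03],0],[1,[0,0,0],0],[1,[0,0,0],0]]'
```

```text
time: 13.27
position: [492.4, 2.6, 136.9]
eef_rot: [[0.982, 0.19, -0.0], [0.19, -0.982, 0.0], [-0.0, -0.0, -1.0]]
contact_force: [-1.9, 2.2, -2.3]
opening: 0.343
```

```bash
python3 -m jog '[[1,[0,0,0.03],0],[1,[0,0,0],0],[1,[0,0,0],0]]'
```

```text
time: 13.52
position: [492.4, 2.6, 136.3]
eef_rot: [[0.982, 0.19, -0.0], [0.19, -0.982, 0.0], [-0.0, -0.0, -1.0]]
contact_force: [-2.2, 2.4, -0.0]
opening: 0.342
```

```bash
python3 -m jog '[[1,[0,0,0.03],0],[1,[0,0,0],0],[1,[0,0,0],0]]'
```

```text
time: 13.77
position: [492.4, 2.6, 135.7]
eef_rot: [[0.982, 0.19, -0.0], [0.19, -0.982, 0.0], [-0.0, -0.0, -1.0]]
contact_force: [-4.0, 2.9, 2.7]
opening: 0.342
```

Contact starts at TCP z ≈ 137, which is home height rather than dog-top height. The side force (−4, +2.9) N says to shift a little toward −x, +y.

```bash
python3 -m jog '[[1,[-0.02,-0.024,0],0],[1,[0,0,0],0],[1,[0,0,0],0]]'; python3 -c "
from h import *
for i in range(1): print(env.sense()['wrist_torque'])"
```

```text
time: 14.02
position: [492.4, 2.7, 135.7]
eef_rot: [[0.982, 0.19, 0.001], [0.19, -0.982, -0.0], [0.001, 0.001, -1.0]]
contact_force: [-1.5, 1.5, 1.9]
opening: 0.348
[0.23401451 0.67428566 0.01734891]
```

```bash
python3 -m jog '[[1,[-0.015,-0.015,0.02],0],[1,[0,0,0.02],0],[1,[0,0,0],0],[1,[0,0,0],0]]'
```

```text
time: 14.35
position: [492.4, 2.8, 135.0]
eef_rot: [[0.982, 0.19, 0.002], [0.19, -0.982, -0.001], [0.002, 0.001, -1.0]]
contact_force: [-1.0, -1.3, 5.2]
opening: 0.342
```

```bash
python3 -m jog '[[1,[0,0,0.02],0],[1,[0,0,0.02],0],[1,[0,0,0],0],[1,[0,0,0],0]]'
```

```text
time: 14.68
position: [492.4, 2.8, 134.3]
eef_rot: [[0.982, 0.19, 0.002], [0.19, -0.982, -0.001], [0.002, 0.001, -1.0]]
contact_force: [-1.7, -1.4, 8.1]
opening: 0.343
```

It is home and pressed with about 11 N. I'll ease off slightly, then turn anticlockwise in short portions, watching side force and torque.

```bash
cat > st.py <<'E'
from h import *
s=env.sense();R=np.array(s['eef_rot']);print('yaw %.1f'%np.degrees(np.arctan2(R[1,1],R[0,1])),'F tool',(R.T@s['contact_force']).round(1),'M',np.round(s['wrist_torque'],2),'j6',round(s['joint_pos'][5],1))
E
python3 -m jog '[[1,[0,0,-0.04],0],[1,[0,0,0],-0.4],[1,[0,0,0],-0.4],[1,[0,0,0],-0.4],[1,[0,0,0],0],[1,[0,0,0],0]]'; python3 st.py
python3 - <<'E'
from h import *
im=vision.capture('wrist'); cv2.imwrite('pics/w7.png',cv2.resize(im[130:270,220:430,::-1],None,fx=3.8,fy=3.8,interpolation=cv2.INTER_CUBIC))
E
```

```text
time: 15.18
position: [491.8, 2.9, 134.9]
eef_rot: [[0.944, 0.329, 0.001], [0.329, -0.944, -0.001], [0.001, 0.001, -1.0]]
contact_force: [-2.1, 0.7, 6.6]
opening: 0.344
yaw -70.8 F tool [-1.8 -1.3 -6.6] M [-0.09  0.78  0.01] j6 62.2
```

View pics/w7.png

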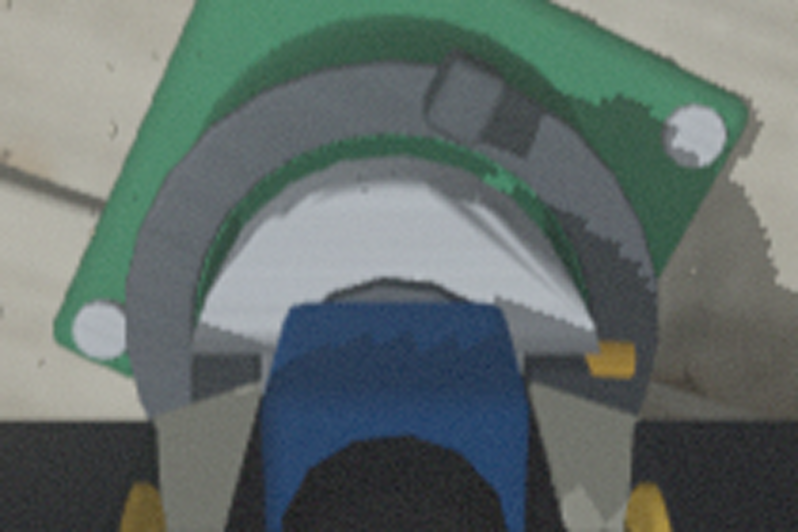

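The dogs and the yellow pointer move with the holder. Continuing.

```bash
python3 -m jog '[[1,[0,0,0],-0.5],[1,[0,0,0],-0.5],[1,[0,0,0],-0.5],[1,[0,0,0],-0.5],[1,[0,0,0],0],[1,[0,0,0],0]]'; python3 st.py
```

```text
time: 15.73
position: [491.9, 2.8, 134.9]
eef_rot: [[0.839, 0.544, 0.001], [0.544, -0.839, -0.001], [0.001, 0.001, -1.0]]
contact_force: [-2.7, -0.4, 6.4]
opening: 0.344
yaw -57.0 F tool [-2.5 -1.1 -6.4] M [-0.06  0.73  0.08] j6 48.4
```

```bash
python3 -m jog '[[1,[0,0,0],-0.5],[1,[0,0,0],-0.5],[1,[0,0,0],-0.5],[1,[0,0,0],-0.5],[1,[0,0,0],0],[1,[0,0,0],0]]'; python3 st.py
```

```text
time: 16.23
position: [492.0, 2.8, 134.9]
eef_rot: [[0.685, 0.728, 0.001], [0.728, -0.685, -0.001], [0.0, 0.002, -1.0]]
contact_force: [-2.2, -0.6, 5.0]
opening: 0.342
yaw -43.3 F tool [-2.  -1.2 -5. ] M [-0.15  0.62  0.02] j6 34.7
```

```bash
python3 -m jog '[[1,[0,0,0],-0.5],[1,[0,0,0],-0.5],[1,[0,0,0],-0.5],[1,[0,0,0],-0.5],[1,[0,0,0],0],[1,[0,0,0],0]]'; python3 st.py
```

```text
time: 16.73
position: [492.2, 2.8, 135.0]
eef_rot: [[0.493, 0.87, 0.002], [0.87, -0.493, -0.001], [0.0, 0.002, -1.0]]
contact_force: [-1.0, -1.3, 5.4]
opening: 0.34
yaw -29.5 F tool [-1.7 -0.2 -5.4] M [-0.19  0.54  0.04] j6 20.9
```

```bash
python3 -m jog '[[1,[0,0,0],-0.5],[1,[0,0,0],-0.5],[1,[0,0,0],-0.3],[1,[0,0,0],0],[1,[0,0,0],0]]'; python3 st.py
```

```text
time: 17.15
position: [492.4, 2.8, 135.0]
eef_rot: [[0.352, 0.936, 0.002], [0.936, -0.352, -0.001], [0.0, 0.002, -1.0]]
contact_force: [-0.2, -0.5, 5.4]
opening: 0.344
yaw -20.6 F tool [-0.6 -0.  -5.4] M [-0.18  0.51 -0.03] j6 12.0
```

```bash
python3 -m jog '[[1,[0,0,0],-0.3],[1,[0,0,0],-0.3],[1,[0,0,0],-0.3],[1,[0,0,0],-0.3],[1,[0,0,0],0]]'; python3 st.py; python3 - <<'E'
from h import *
im=vision.capture('wrist'); cv2.imwrite('pics/w8.png',cv2.resize(im[130:270,220:430,::-1],None,fx=3.8,fy=3.8,interpolation=cv2.INTER_CUBIC))
E
```

```text
time: 17.57
position: [492.5, 2.8, 135.0]
eef_rot: [[0.212, 0.977, 0.002], [0.977, -0.212, -0.001], [-0.0, 0.002, -1.0]]
contact_force: [-0.9, -0.1, 5.6]
opening: 0.347
yaw -12.3 F tool [-0.3 -0.8 -5.6] M [-0.17  0.36 -0.12] j6 3.7
```

View pics/w8.png

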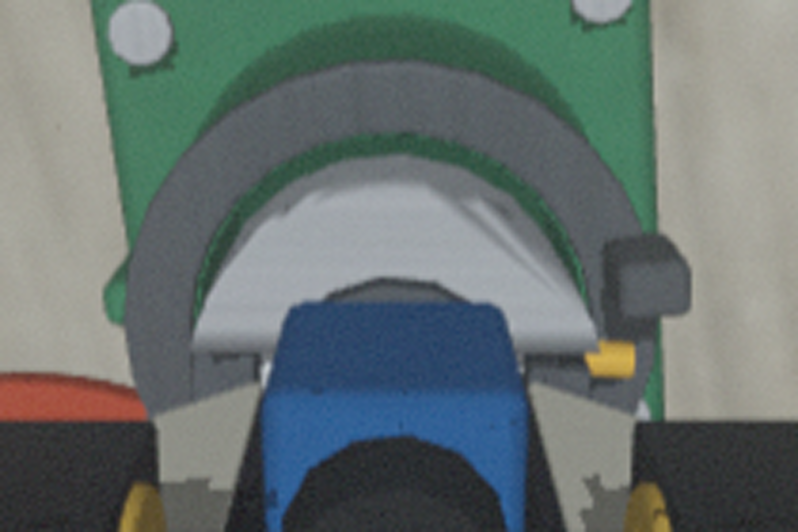

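The yellow pin is nearing the dark stop block. Small steps from here.

```bash
python3 -m jog '[[1,[0,0,0],-0.2],[1,[0,0,0],-0.2],[1,[0,0,0],0]]'; python3 st.py
```

```text
time: 17.87
position: [492.5, 2.9, 135.1]
eef_rot: [[0.166, 0.986, 0.003], [0.986, -0.166, -0.001], [-0.0, 0.003, -1.0]]
contact_force: [0.2, -1.2, 5.6]
opening: 0.348
yaw -9.5 F tool [-1.1  0.4 -5.6] M [-0.17  0.39 -0.13] j6 1.0
```

```bash
python3 -m jog '[[1,[0,0,0],-0.2],[1,[0,0,0],-0.1],[1,[0,0,0],0]]'; python3 st.py
```

```text
time: 18.12
position: [492.5, 2.9, 135.1]
eef_rot: [[0.131, 0.991, 0.002], [0.991, -0.131, -0.001], [-0.0, 0.003, -1.0]]
contact_force: [-0.7, -0.8, 5.5]
opening: 0.342
yaw -7.5 F tool [-0.9 -0.6 -5.5] M [-0.22  0.36 -0.26] j6 -1.1
```

```bash
python3 -m jog '[[1,[0,0,0],-0.15],[1,[0,0,0],0],[1,[0,0,0],0]]'; python3 st.py
```

```text
time: 18.37
position: [492.5, 2.9, 135.1]
eef_rot: [[0.114, 0.994, 0.003], [0.994, -0.114, -0.001], [-0.0, 0.003, -1.0]]
contact_force: [-0.3, 0.4, 4.6]
opening: 0.346
yaw -6.5 F tool [ 0.3 -0.3 -4.6] M [-0.16  0.39 -0.17] j6 -2.1
```

```bash
python3 -m jog '[[1,[0,0,0],-0.15],[1,[0,0,0],0],[1,[0,0,0],0]]'; python3 st.py
```

```text
time: 18.62
position: [492.6, 2.9, 135.1]
eef_rot: [[0.096, 0.995, 0.003], [0.995, -0.096, -0.001], [-0.0, 0.003, -1.0]]
contact_force: [-0.5, -0.1, 5.0]
opening: 0.346
yaw -5.5 F tool [-0.1 -0.5 -5. ] M [-0.18  0.27 -0.16] j6 -3.1
```

```bash
python3 -m jog '[[1,[0,0,0],-0.1],[1,[0,0,0],0],[1,[0,0,0],0]]'; python3 st.py;  python3 - <<'E'
from h import *
im=vision.capture('wrist'); cv2.imwrite('pics/w9.png',cv2.resize(im[130:270,220:430,::-1],None,fx=3.8,fy=3.8,interpolation=cv2.INTER_CUBIC))
E
```

```text
time: 18.87
position: [492.6, 2.9, 135.1]
eef_rot: [[0.084, 0.996, 0.003], [0.996, -0.084, -0.001], [-0.0, 0.003, -1.0]]
contact_force: [0.2, 1.2, 5.3]
opening: 0.344
yaw -4.8 F tool [ 1.2  0.1 -5.3] M [-0.09  0.34 -0.21] j6 -3.8
```

View pics/w9.png

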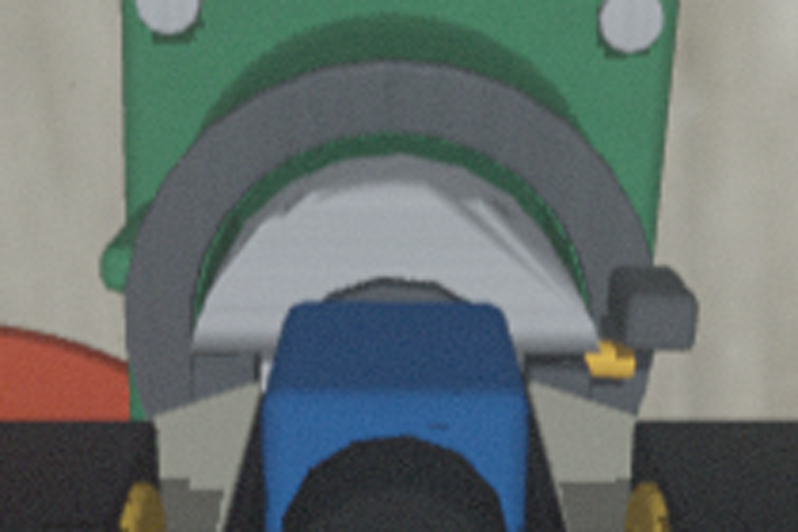

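```bash
python3 -m jog '[[1,[0,0,0],-0.1],[1,[0,0,0],0],[1,[0,0,0],0]]'; python3 st.py
```

```text
time: 19.17
position: [492.6, 2.9, 135.1]
eef_rot: [[0.072, 0.997, 0.003], [0.997, -0.072, -0.001], [-0.0, 0.003, -1.0]]
contact_force: [0.3, -0.8, 5.9]
opening: 0.346
yaw -4.1 F tool [-0.7  0.4 -5.9] M [-0.14  0.36 -0.25] j6 -4.5
```

```bash
python3 -m jog '[[1,[0,0,0],-0.1],[1,[0,0,0],0],[1,[0,0,0],0]]'; python3 st.py
```

```text
time: 19.42
position: [492.6, 2.9, 135.1]
eef_rot: [[0.06, 0.998, 0.003], [0.998, -0.06, -0.001], [-0.0, 0.003, -1.0]]
contact_force: [0.3, 0.4, 5.4]
opening: 0.348
yaw -3.4 F tool [ 0.4  0.3 -5.4] M [-0.16  0.35 -0.18] j6 -5.1
```

```bash
python3 -m jog '[[1,[0,0,0],-0.1],[1,[0,0,0],0],[1,[0,0,0],0]]'; python3 st.py
```

```text
time: 19.67
position: [492.6, 2.9, 135.1]
eef_rot: [[0.049, 0.999, 0.003], [0.999, -0.049, -0.0], [-0.0, 0.003, -1.0]]
contact_force: [0.2, -0.5, 5.3]
opening: 0.344
yaw -2.8 F tool [-0.4  0.3 -5.3] M [-0.17  0.39 -0.54] j6 -5.8
```

```bash
python3 - <<'E'
from h import *
im=vision.capture('wrist'); cv2.imwrite('pics/w10.png',cv2.resize(im[130:270,220:430,::-1],None,fx=3.8,fy=3.8,interpolation=cv2.INTER_CUBIC))
E
python3 st.py
```

```text
yaw -2.8 F tool [ 0.5 -0.5 -5.8] M [-0.15  0.35 -0.53] j6 -5.8
```

View pics/w10.png

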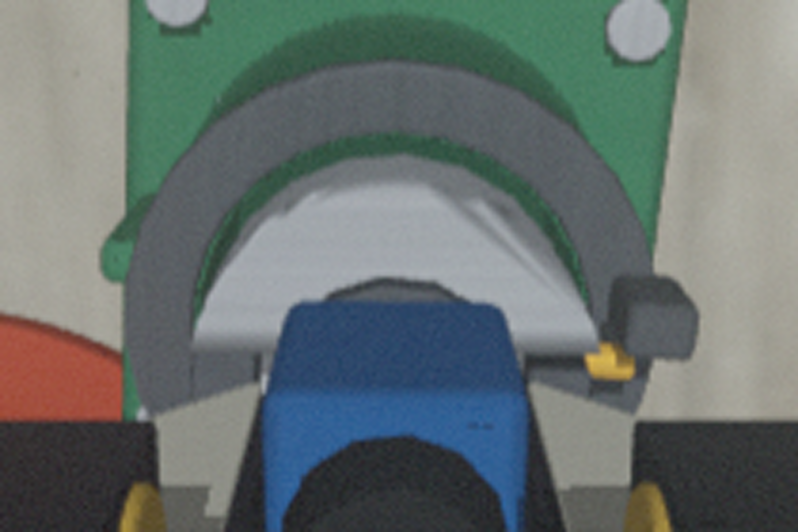

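The torque jumped to −0.54 N m and the pin is against the block, so it is at the stop. I'll ease back about 1.5° to unload, then open.

```bash
python3 -m jog '[[1,[0,0,0],0.1],[1,[0,0,0],0.1],[1,[0,0,0],0],[1,[0,0,0],0]]'; python3 st.py; python3 -m jog '[[-0.4,[0,0,0],0],[-0.4,[0,0,0],0],[-0.4,[0,0,0],0],[-0.4,[0,0,0],0],[-0.4,[0,0,0],0],[-0.4,[0,0,0],0],[-0.4,[0,0,0],0],[-0.4,[0,0,0],0]]'; python3 st.py
```

```text
time: 20.05
position: [492.6, 2.8, 135.1]
eef_rot: [[0.071, 0.997, 0.003], [0.997, -0.071, -0.001], [-0.001, 0.003, -1.0]]
contact_force: [-1.1, -0.7, 5.3]
opening: 0.348
yaw -4.1 F tool [-0.8 -1.  -5.3] M [-0.24  0.3  -0.06] j6 -4.5
time: 20.72
position: [491.5, 3.3, 134.4]
eef_rot: [[0.071, 0.997, 0.0], [0.997, -0.071, 0.0], [0.0, 0.0, -1.0]]
contact_force: [1.1, 0.1, -0.4]
opening: 0.7
yaw -4.1 F tool [0.1 1.1 0.4] M [-0.15  0.08  0.05] j6 -4.5
```

Released. Now I'll rise straight up, back off and look.

```bash
python3 -m jog '[[-0.4,[0,0,-0.2],0],[-0.4,[0,0,-0.5],0],[-0.4,[0,0,-0.8],0],[-0.4,[0,0,-1],0],[-0.4,[0,0,-1],0],[-0.4,[-1,0,-0.6],0],[-0.4,[-1,0,0],0],[-0.4,[-1,0,0],0],[-0.4,[0,0,0],0],[-0.4,[0,0,0],0],[-0.4,[0,0,0],0]]'; python3 st.py
python3 - <<'E'
from h import *
s=env.sense(); im=vision.capture('wrist'); cv2.imwrite('pics/w11.png',im[:,:,::-1])
np.savez('w11.npz',p=s['position'],R=s['eef_rot'])
im=vision.capture('side'); cv2.imwrite('pics/s11.png',cv2.resize(im[140:240,320:430,::-1],None,fx=6,fy=6,interpolation=cv2.INTER_CUBIC)); cv2.imwrite('pics/s11f.png',im[:,:,::-1])
im=vision.capture('top'); cv2.imwrite('pics/t11.png',im[:,:,::-1])
E
```

```text
time: 21.63
position: [486.1, -71.2, 237.0]
eef_rot: [[0.072, 0.997, -0.0], [0.997, -0.072, 0.001], [0.001, -0.0, -1.0]]
contact_force: [-0.1, 0.0, 0.7]
opening: 0.703
yaw -4.1 F tool [ 0.  -0.1 -0.7] M [-0.06  0.04 -0.02] j6 -13.2
```

View pics/w11.png

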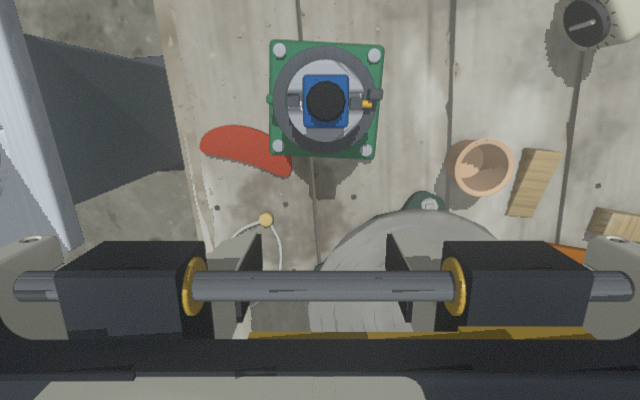

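View pics/s11.png

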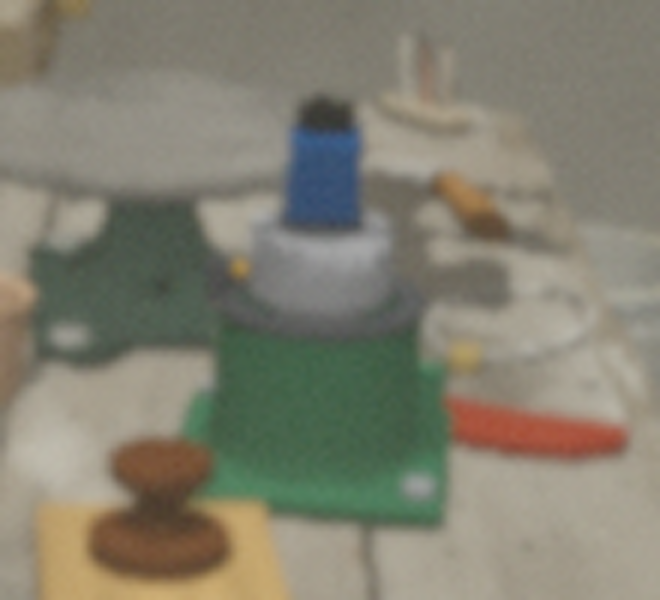

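View pics/t11.png

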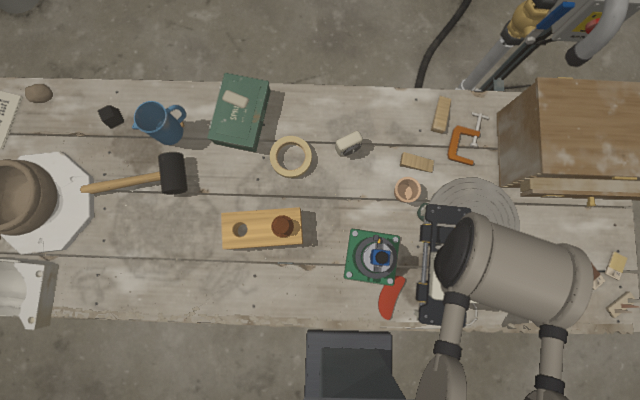

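The holder stands upright in the spindle at about (325,101) in the wrist view, with the gripper clear and the bystanders where they were. I'll check the angle and height numerically.

```bash
python3 - <<'E'
from h import *
z=np.load('w11.npz');C=cam('wrist',dict(position=z['p'],eef_rot=z['R']))
im=cv2.imread('pics/w11.png');hsv=cv2.cvtColor(im,cv2.COLOR_BGR2HSV)
m=cv2.inRange(hsv,(105,110,30),(125,255,255));m[180:]=0;m[:,:270]=0;m[:,390:]=0
c=max(cv2.findContours(m,cv2.RETR_EXTERNAL,cv2.CHAIN_APPROX_NONE)[0],key=cv2.contourArea)
print(cv2.minAreaRect(c), onplane(C,[cv2.minAreaRect(c)[0]],157))
cv2.imwrite('pics/w11z.png',cv2.resize(im[30:170,255:395],None,fx=4.2,fy=4.2,interpolation=cv2.INTER_CUBIC))
# side height: rubber nose top / blue top
S=cam('side'); print('side px: nose top/grip/flange underside for home', proj(S,[[492.8,2.9,169],[492.8,2.9,138],[492.8,2.9,103]]), 'riding',proj(S,[[492.8,2.9,177]]))
E
```

```text
((325.5, 101.0), (52.0, 45.0), 90.0) [[493.08871246   2.82247677 157.        ]]
side px: nose top/grip/flange underside for home [[373.5545516  156.46196055]
 [372.98329584 168.03683671]
 [372.34687881 180.82378716]] riding [[373.7031169  153.43632539]]
```

View pics/w11z.png

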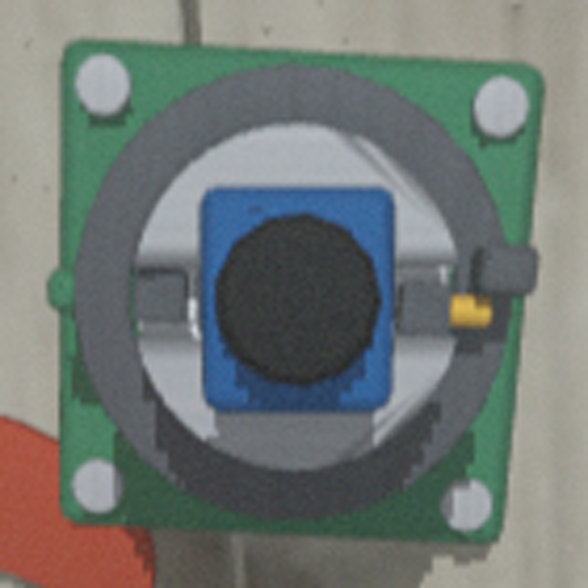

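```bash
python3 -c "
from workcell import env,job_done
print(env.sense()['time'],env.sense()['contact_force']); print(job_done())"
```

```text
21.7833 [-0.16291681  0.62555322 -0.43470777]
the job is handed in; nothing more can be done
None
```

The holder is in the spindle, fully home and turned anticlockwise to its stop. I released it and handed the job in at about 21.8 s. `job_done()` reports no verdict.

**What I did:** I gripped the holder, carried it to the spindle and lined its slots up with the dogs from a wrist picture. It dropped straight over them, so no searching by feel was needed. I pressed with about 12 N at most. I then turned it about 75° anticlockwise until the torque rose to about 0.5 N m with the pin on the stop block, backed off about 1.3° to unload, opened and withdrew.

**Last checks:**
- **Seating:** the dogs show inside both slots, and the blue block's height in the side view matches home to about half a pixel.
- **Position:** the axis is about 0.3 mm from the measured spindle centre.
- **Angle:** the holder's x is about 3° (0.05 rad) from the stand's x.
- **Surroundings:** the gripper is clear with no contact force. By eye, the plug and bystanders had not moved in the pictures; I did not measure them.

**One thing that went wrong:** I began lifting before the fingers had fully closed, so the holder sat about 19 mm lower in the grip than planned. I measured this in the wrist picture and allowed for it, and it did not slip visibly after that.

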